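# Snap the long battery box shut on the radio bench

### The arm

A 6-joint arm with a two-finger parallel gripper is mounted at the origin on the work surface. World frame = base frame: x ahead of the robot, y to its left, z up, the work surface at z = 0. Lengths are in m, angles in rad, forces in N, time in s.
With the tool pointing down it reaches from about 0.375 to 0.925 m from the base axis. Payload 5.7 kg.
Tool frame: the origin (TCP) lies at the very end of the fingers, on their centre line; the grasp point (between the pads) lies 19 mm behind it; z points along the fingers, y is the line along which they close (so a half turn about z gives the same grasp; the last joint's range is limited). The gripper opens to 85 mm and grips with 20 to 120 N. Pads are 22 mm wide; open, the fingers measure 114 mm over their backs; the gripper's body (76 mm by 85 mm) begins 54 mm behind the grasp point. The pads swing forward as they close: fully open they stand 13 mm farther back than shut.
Start: joints at [-1.361, 0.359, 1.51, -0, 1.272, -0.115], TCP at [0.191, -0.569, 0.231] pointing down, gripper open.
Joint ranges: [-2.97, 2.97], [-1.01, 2.36], [0.21, 2.38], [-0.96, 4.11], [0.2, 2.71], [-2.98, 2.98]. Speed limits (rad/s): [2.39, 2.39, 3.14, 3.14, 3.14, 3.14].

### API

Orientations are given as a unit quaternion [x, y, z, w].
In Python, from workcell import env gives the robot as it stands.
- The arm moves only by the tool jog_arm, never from a script. Its argument "steps" is a list of rows, each a list of 7 numbers: the opening, from 0 (shut) to 1 (fully open), then the shift along the tool's x, y, z in mm, then the turn, a rotation vector about the tool's x, y, z in rad. A call has exactly 5 rows; each row shifts and turns the commanded pose from where the row before left it, along the tool's axes as they then stand; what a row does not reach is not made up. A row lasts 1/12 s, in which the tool goes at most 41.7 mm and 7.16 degrees, less where a joint would pass 70% of its speed; a pose out of reach is approached as far as the arm can. A call with a gripper value outside its range is refused whole. The fingers move at their own pace and stop on an object; the grip force is fixed at half the most. Time passes only in rows, so rows that do not move let the fingers close, or fill a call up. It gives the time, the measured TCP pose, the force, the opening and the grip force at its end, in the units of the state.
- env.observe(): the state, without advancing time (a new reading comes with each control period).
- env.capture(name): name is "scene" or "top"; returns the picture (420x560x3 uint8, red, green, blue); there is no depth.
- env.get_calibration(name): a dict with "camera_matrix" (3x3 intrinsics, pixels), "D" ([k1, k2, p1, p2, k3] as OpenCV has them; the pictures are not rectified), "cam_to_world" (4x4, takes a point from camera to world coordinates). Camera axes: x right, y down, z forward; pixel columns grow to the right and rows downward; lengths in m; the calibration is good to about 2 mm. A picture is of the moment at which its call begins. get_calibration takes no time and is no camera call.
- env.close_job(): hands the job in; it is judged then, once.
The state is a dict: "t": time; "q": joint angles; "qvel": joint speeds; "joint_torque": joint torques, N m; "position": TCP position; "ee_rot": TCP orientation; "ft_force": force on the tool from outside, world axes, zero at the start; "ft_torque": the same for the moment, N m; "gripper_width": finger opening in m; "finger_force": force on a finger pad.
Only numpy, scipy, OpenCV 4.12 (cv2) and the standard library are available. Lean on these libraries where they do the work, as an engineer would, in place of code of your own. Each camera call takes 0.05 s, during which the arm holds its last target. There are 200 camera calls.

### The job

Shut the lid of the longer of the two grey battery boxes: press the free edge of the lid, opposite its hinge, straight down until the catch clicks and the lid stays fully closed by itself. Leave the shorter box's lid standing open.

Things in the scene. Friction and masses are not known exactly. Their poses are not given: they have to be found in the camera images.
- long_box: The longer grey plastic battery box, fixed to the bench: 80 mm along its x, 140 mm along its y, 70 mm high. Origin: centre of its underside; z up. Hinge: along the +x rim, 40 mm along x from the origin, 70.5 mm up. The mouth and the catch are on the -x side, the catch in the middle. With the lid shut, the lid's top is 76.5 mm above the bench.
- long_edge (a point): Place to press on the long box's lid: on its top face, mid-width, 80 mm from the hinge, 12 mm short of the free edge (lid 92 x 146 x 6 mm). It rides on the lid: x points along the lid to the hinge, z out of its top. Pressed down here the lid meets the catch at about 0.16 rad, needs about 8 N (briefly 18 N if fast), then snaps onto its stop and stays; let go sooner it springs up.
- long_lid (a joint): Lid angle of the longer grey battery box, rad: 0 = fully shut, grows as the free edge rises; it starts at 0.3 to 0.5. Held only by a light spring and friction of the hinge; latched it rests between 0 and 0.02.
- short_lid (a joint): Lid angle of the shorter grey battery box, rad: 0 = fully shut, grows as the free edge rises; it starts at 0.3 to 0.5. That box is built alike but is only 80 mm long along its y (lid 86 mm wide); it must stay open.
Things that resemble listed ones, but are neither listed nor needed, are in the scene too. Leave any green or yellow look-alike of the part that bears short_lid alone.

How it is judged:
At the end, for the whole second after the job is handed in: The longer box's lid is latched shut (within 0.035 rad of fully closed) with nothing holding it, and the shorter box's lid still stands open (more than 0.2 rad) (value of joint long_lid below 0.035 rad and value of joint short_lid above 0.2 rad); the robot touches nothing.
It fails at once if the shorter box's lid is pushed down towards shut (below 0.15 rad) (value of joint short_lid below 0.15 rad).
It also fails if it takes over 26 s, if anything falls off the work surface, if the arm or the gripper's body presses on something with over 40 N, if the wrist force passes 120 N, or if a joint passes its speed limit or range.

## Working session

There is one attempt and no reset: what is moved stays moved. The work goes in short steps, Python scripts to look and compute and a tool call to move; the robot and the scene stay as the last step left them, time stands still between calls to the robot, and variables do not carry over. Pictures are saved under pics/ and viewed, at most 10 in all, crops included, and the job is handed in when it is done.

Besides the shell and the picture viewer there is one more tool, called after "Call:" as name([rows], argument=value, ...), one row to a line, values as JSON. jog_arm: Moves the arm, as the interface text tells. Its arguments: {"type":"object","properties":{"steps":{"type":"array","items":{"type":"array","items":{"type":"number"}}}},"required":["steps"]}

```bash
mkdir -p pics; python3 - <<'E'
from workcell import env
import cv2,numpy as np
for n in("scene","top"):
    im=env.capture(n); cv2.imwrite(f"pics/{n}0.png",im[:,:,::-1]); c=env.get_calibration(n)
    print(n,c["camera_matrix"],c["D"],c["cam_to_world"])
o=env.observe();print(o["t"],o["position"],o["ee_rot"],o["ft_force"])
E
```

```text
scene [[429.10426276   0.         277.3692243 ]
 [  0.         429.10426276 215.58101781]
 [  0.           0.           1.        ]] [-0.02481458  0.          0.          0.          0.        ] [[ 0.68515138  0.44519833 -0.57651196  1.08717276]
 [ 0.72833182 -0.42960929  0.53382451 -0.54677038]
 [-0.01001711 -0.78564261 -0.61859951  0.70290667]
 [ 0.          0.          0.          1.        ]]
top [[388.64704569   0.         286.3465695 ]
 [  0.         388.64704569 217.26863511]
 [  0.           0.           1.        ]] [-0.10183591  0.          0.          0.          0.        ] [[-0.02518403 -0.9983081   0.05240893  0.48656024]
 [-0.9995875   0.02587099  0.01247072 -0.03394693]
 [-0.01380549 -0.05207325 -0.99854784  0.92981558]
 [ 0.          0.          0.          1.        ]]
0.1 [ 0.19134356 -0.56802087  0.23052144] [ 9.86839390e-01  1.61701272e-01 -3.49752431e-05 -8.45613803e-04] [ 0.16599587 -0.57964418  0.38870855]
```

View pics/scene0.png

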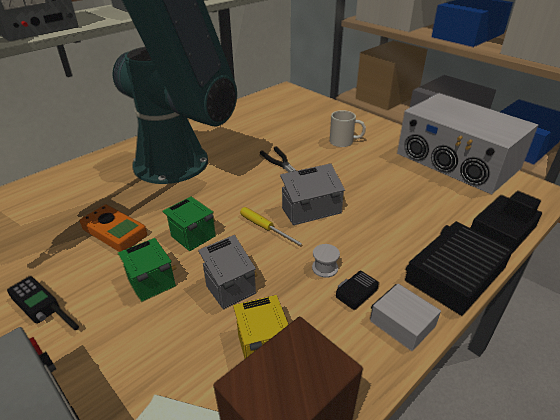

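View pics/top0.png

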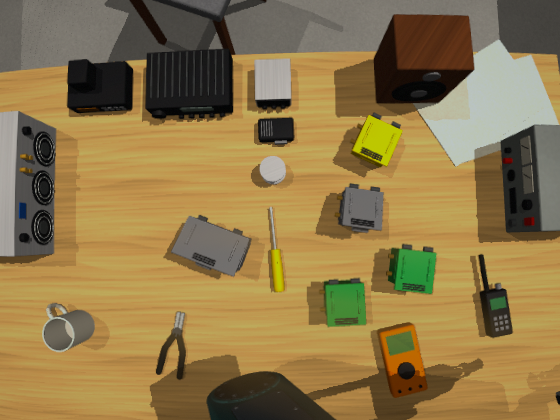

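The long box is at about (212,245) in the top view and (312,193) in the scene view. The short grey one is at (362,209) in the top view. I'll zoom in on the long box.

```bash
python3 - <<'E'
import cv2,numpy as np
a=cv2.imread("pics/top0.png")[200:290,160:265];b=cv2.imread("pics/scene0.png")[150:235,265:360]
r=lambda i:cv2.resize(i,(390,390*i.shape[0]//i.shape[1]),interpolation=cv2.INTER_CUBIC)
a,b=r(a),r(b);h=max(a.shape[0],b.shape[0]);p=lambda i:cv2.copyMakeBorder(i,0,h-i.shape[0],0,10,0)
cv2.imwrite("pics/crop.png",np.hstack([p(a),p(b)]));print(a.shape,b.shape)
E
```

```text
(334, 390, 3) (348, 390, 3)
```

View pics/crop.png

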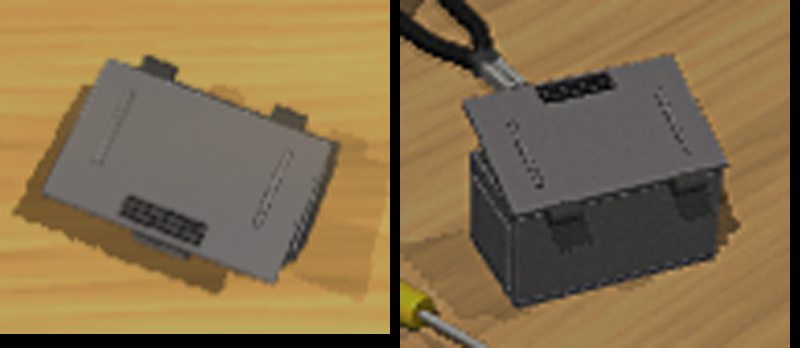

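The crop shows the hinges on the far side (+x) and the free edge with its grip patch towards the robot. I'll triangulate the four lid corners from the two views.

```bash
python3 - <<'E'
from workcell import env
import cv2,numpy as np
from scipy.spatial.transform import Rotation as R
def P(n):
    c=env.get_calibration(n);return c,np.linalg.inv(np.array(c["cam_to_world"]))[:3]
T=np.array([(188.8,216.2),(251,238.5),(171.6,251.7),(234,276.2)])
S=np.array([(344.9,190.2),(293.7,201.9),(331.3,163.4),(280.8,173.9)])
(ct,Pt),(cs,Ps)=P("top"),P("scene")
u=lambda p,c:cv2.undistortPoints(p[:,None],np.array(c["camera_matrix"]),np.array(c["D"]))[:,0].T
X=cv2.triangulatePoints(Pt,Ps,u(T,ct),u(S,cs));X=(X[:3]/X[3]).T
print(X.round(4)); h=X[:2].mean(0);f=X[2:].mean(0);d=f-h
print("hinge",h,"free",f,np.linalg.norm(d),"widths",np.linalg.norm(X[0]-X[1]),np.linalg.norm(X[2]-X[3]),"angle",np.arcsin(d[2]/np.linalg.norm(d)))
w=(X[1]-X[0]+X[3]-X[2])[:2];print("width yaw",np.arctan2(w[1],w[0]),"mouth yaw",np.arctan2(d[1],d[0]))
print("edge",h+d*80/92)
print(R.from_quat(env.observe()["ee_rot"]).as_matrix().round(4))
E
```

```text
[[0.5405 0.1958 0.0699]
 [0.4889 0.0581 0.0756]
 [0.4636 0.2262 0.1035]
 [0.409  0.0921 0.1053]]
hinge [0.51469537 0.12695398 0.07278421] free [0.43632692 0.15917453 0.10441962] 0.09044654500855802 widths 0.14719174290555662 0.14484123581596986 angle 0.3573247188129487
width yaw -1.9433392463054107 mouth yaw 2.751518238072257
edge [0.4465489  0.15497185 0.10029326]
[[ 9.477e-01  3.191e-01 -3.000e-04]
 [ 3.191e-01 -9.477e-01  1.700e-03]
 [ 2.000e-04 -1.700e-03 -1.000e+00]]
```

Call:
jog_arm([
  [0, 24, -18, 0, 0, 0, 0],
  [0, 24, -18, 0, 0, 0, 0],
  [0, 24, -18, 0, 0, 0, 0],
  [0, 24, -18, 0, 0, 0, 0],
  [0, 24, -18, 0, 0, 0, 0],
])

```text
t: 0.52
position: [0.2768, -0.4435, 0.2309]
ee_rot: [0.987, 0.161, -0.0, -0.001]
ft_force: [0.1, -0.3, 0.7]
gripper_width: 0.0253
finger_force: 0.0
```

Call:
jog_arm([
  [0, 24, -18, 0, 0, 0, 0],
  [0, 24, -18, 0, 0, 0, 0],
  [0, 24, -18, 0, 0, 0, 0],
  [0, 24, -18, 0, 0, 0, 0],
  [0, 24, -18, 0, 0, 0, 0],
])

```text
t: 0.93
position: [0.3618, -0.3199, 0.231]
ee_rot: [0.987, 0.162, -0.0, -0.0]
ft_force: [-0.0, 0.7, 0.2]
gripper_width: -0.0003
finger_force: 0.0
```

Call:
jog_arm([
  [0, 24, -18, 0, 0, 0, 0],
  [0, 24, -18, 0, 0, 0, 0],
  [0, 24, -18, 0, 0, 0, 0],
  [0, 24, -18, 0, 0, 0, 0],
  [0, 24, -18, 0, 0, 0, 0],
])

```text
t: 1.35
position: [0.4468, -0.1963, 0.2311]
ee_rot: [0.987, 0.162, -0.0, -0.0]
ft_force: [-0.2, -0.0, 1.2]
gripper_width: 0.0
finger_force: 0.0
```

Call:
jog_arm([
  [0, 10.7, -33.6, 0, 0, 0, 0],
  [0, 10.7, -33.6, 0, 0, 0, 0],
  [0, 10.7, -33.6, 0, 0, 0, 0],
  [0, 10.7, -33.6, 0, 0, 0, 0],
  [0, 10.7, -33.6, 0, 0, 0, 0],
])

```text
t: 1.77
position: [0.4429, -0.0199, 0.2311]
ee_rot: [0.987, 0.162, -0.0, -0.0]
ft_force: [0.6, -0.1, 0.0]
gripper_width: 0.0002
finger_force: 0.0
```

Call:
jog_arm([
  [0, 10.7, -33.6, 0, 0, 0, 0],
  [0, 10.7, -33.6, 0, 0, 0, 0],
  [0, 10.7, -33.6, 0, 0, 0, 0],
  [0, 10.7, -33.6, 0, 0, 0, 0],
  [0, 10.7, -33.6, 0, 0, 0, 0],
])

```text
t: 2.18
position: [0.44, 0.1565, 0.2312]
ee_rot: [0.987, 0.162, -0.0, -0.0]
ft_force: [0.5, 0.3, -0.1]
gripper_width: 0.0001
finger_force: 0.0
```

Call:
jog_arm([
  [0, 0, 0, 10, 0, 0, 0.12],
  [0, 0, 0, 10, 0, 0, 0.12],
  [0, 0, 0, 10, 0, 0, 0.12],
  [0, 0, 0, 10, 0, 0, 0.12],
  [0, 0, 0, 10, 0, 0, 0.12],
])

```text
t: 2.6
position: [0.4403, 0.1549, 0.1806]
ee_rot: [0.99, -0.14, -0.0, 0.0]
ft_force: [0.2, 0.2, -0.6]
gripper_width: -0.0001
finger_force: 0.0
```

Call:
jog_arm([
  [0, 0, 0, 10, 0, 0, 0.1],
  [0, 0, 0, 10, 0, 0, 0],
  [0, 0, 0, 0, 0, 0, 0],
  [0, 0, 0, 0, 0, 0, 0],
  [0, 0, 0, 0, 0, 0, 0],
])

```text
t: 3.02
position: [0.4408, 0.1548, 0.1616]
ee_rot: [0.983, -0.186, 0.0, -0.0]
ft_force: [0.1, 0.5, 0.7]
gripper_width: -0.0004
finger_force: 0.0
```

```bash
python3 - <<'E'
from workcell import env
import cv2,numpy as np
a=env.capture("top")[190:300,150:275];b=env.capture("scene")[90:240,240:380]
r=lambda i:cv2.resize(i[:,:,::-1],(395,395*i.shape[0]//i.shape[1]),interpolation=cv2.INTER_CUBIC)
a,b=r(a),r(b);h=max(a.shape[0],b.shape[0]);p=lambda i:cv2.copyMakeBorder(i,0,h-i.shape[0],0,5,0)
cv2.imwrite("pics/crop2.png",np.hstack([p(a),p(b)]));o=env.observe();print(o["t"],o["position"],o["ee_rot"],o["q"],o["ft_force"])
E
```

```text
3.1167 [0.4411481  0.15482517 0.16195599] [ 9.82481137e-01 -1.86361181e-01  5.09959382e-04 -2.54160598e-04] [1.89541605e-01 2.52027866e-01 1.87311380e+00 1.14352495e-04
 1.01531557e+00 2.13519201e+00] [ 0.06938757 -0.33544954 -0.45001277]
```

View pics/crop2.png

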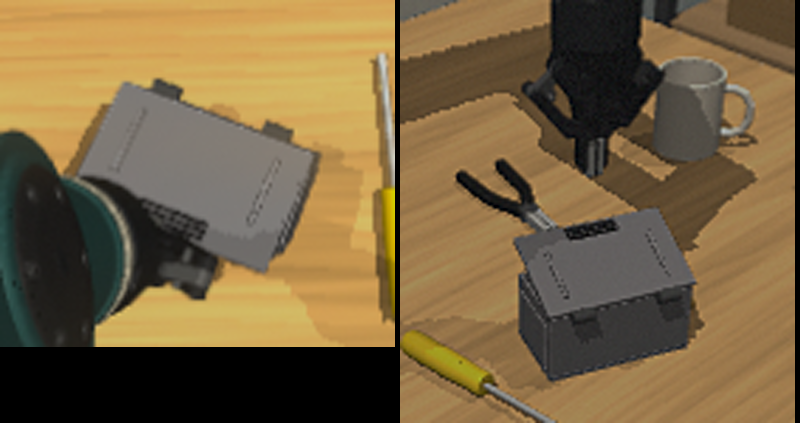

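The tip is over the mid free edge. I'll descend, shifting 4 mm towards the hinge.

Call:
jog_arm([
  [0, 4, 0, 10, 0, 0, 0],
  [0, 0, 0, 15, 0, 0, 0],
  [0, 0, 0, 15, 0, 0, 0],
  [0, 0, 0, 8, 0, 0, 0],
  [0, 0, 0, 4, 0, 0, 0],
])

```text
t: 3.53
position: [0.4437, 0.153, 0.108]
ee_rot: [0.982, -0.187, -0.001, 0.0]
ft_force: [-1.6, 0.2, 0.5]
gripper_width: -0.0
finger_force: 0.0
```

Call:
jog_arm([
  [0, 0, 0, 3, 0, 0, 0],
  [0, 0, 0, 3, 0, 0, 0],
  [0, 0, 0, 3, 0, 0, 0],
  [0, 0, 0, 2, 0, 0, 0],
  [0, 0, 0, 2, 0, 0, 0],
])

```text
t: 3.95
position: [0.4446, 0.1534, 0.0965]
ee_rot: [0.982, -0.186, 0.0, -0.0]
ft_force: [-0.3, -0.0, 1.5]
gripper_width: -0.0
finger_force: 0.8
```

Call:
jog_arm([
  [0, 0, 0, 2, 0, 0, 0],
  [0, 0, 0, 2, 0, 0, 0],
  [0, 0, 0, 2, 0, 0, 0],
  [0, 0, 0, 2, 0, 0, 0],
  [0, 0, 0, 2, 0, 0, 0],
])

```text
t: 4.37
position: [0.444, 0.1535, 0.0867]
ee_rot: [0.982, -0.187, -0.0, -0.0]
ft_force: [-4.0, 1.3, 13.1]
gripper_width: -0.0002
finger_force: 5.5
```

Contact with the catch, 13 N at z = 0.087. I'll continue to the stop at about 0.0765.

Call:
jog_arm([
  [0, 0, 0, 2, 0, 0, 0],
  [0, 0, 0, 2, 0, 0, 0],
  [0, 0, 0, 2, 0, 0, 0],
  [0, 0, 0, 2, 0, 0, 0],
  [0, 0, 0, 1, 0, 0, 0],
])

```text
t: 4.78
position: [0.444, 0.1533, 0.077]
ee_rot: [0.982, -0.186, -0.0, 0.0]
ft_force: [-2.0, 1.0, 3.6]
gripper_width: 0.0001
finger_force: 1.4
```

Call:
jog_arm([
  [0, 0, 0, 1, 0, 0, 0],
  [0, 0, 0, 1, 0, 0, 0],
  [0, 0, 0, 0, 0, 0, 0],
  [0, 0, 0, 0, 0, 0, 0],
  [0, 0, 0, 0, 0, 0, 0],
])

```text
t: 5.2
position: [0.4441, 0.1533, 0.0763]
ee_rot: [0.982, -0.186, -0.0, -0.0]
ft_force: [-5.5, -0.4, 18.2]
gripper_width: 0.0003
finger_force: 9.0
```

The force rises at the stop height, so the lid is seated. I'll retreat straight up and aside, then check.

Call:
jog_arm([
  [0, 0, 0, -10, 0, 0, 0],
  [0, 0, 0, -20, 0, 0, 0],
  [0, 0, 0, -30, 0, 0, 0],
  [0, 0, 0, -35, 0, 0, 0],
  [0, 0, 0, -35, 0, 0, 0],
])

```text
t: 5.62
position: [0.4443, 0.1529, 0.2063]
ee_rot: [0.982, -0.187, -0.0, 0.0]
ft_force: [1.3, 0.2, 0.4]
gripper_width: -0.0
finger_force: 0.0
```

Call:
jog_arm([
  [0, 0, 0, -10, 0, 0, 0],
  [0, 0, 0, 0, 0, 0, 0],
  [0, 0, 0, 0, 0, 0, 0],
  [0, 0, 0, 0, 0, 0, 0],
  [0, 0, 0, 0, 0, 0, 0],
])

```text
t: 6.03
position: [0.4431, 0.1529, 0.2134]
ee_rot: [0.982, -0.187, -0.002, 0.001]
ft_force: [0.1, 0.1, -1.0]
gripper_width: 0.0001
finger_force: 0.0
```

```bash
python3 - <<'E'
from workcell import env
import cv2,numpy as np
b=env.capture("scene")[90:310,180:380]
cv2.imwrite("pics/crop3.png",cv2.resize(b[:,:,::-1],None,fx=2.7,fy=2.7,interpolation=cv2.INTER_CUBIC))
o=env.observe();print(o["t"],o["position"],o["qvel"],o["ft_force"])
E
```

```text
6.0833 [0.44318679 0.15297532 0.21355377] [-0.00167816 -0.00025523 -0.00736744  0.00306558  0.0035192   0.00069516] [ 0.34017974 -0.81364798 -0.55337222]
```

View pics/crop3.png

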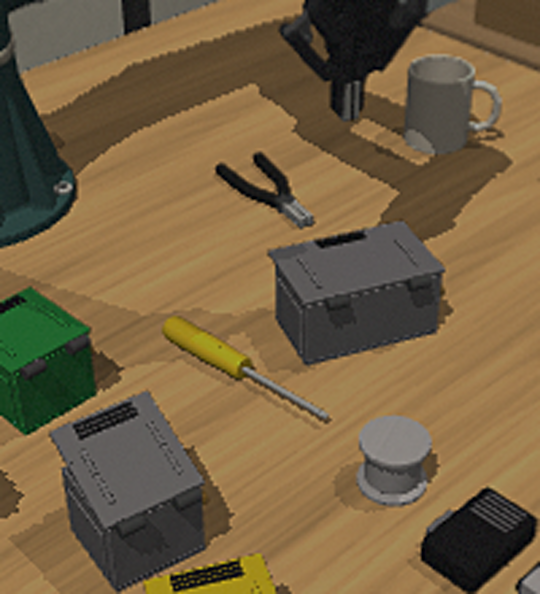

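The long lid looks flat and has stayed down, and the short lid is still open. I'll do a quick numeric check of the free corners at around (280,184) and (329,173).

```bash
python3 - <<'E'
from workcell import env
import cv2,numpy as np
c=env.get_calibration("scene");M=np.linalg.inv(np.array(c["cam_to_world"]))
h=np.array([.5147,.1270]);u=np.array([-np.cos(.38),np.sin(.38)]);v=np.array([u[1],-u[0]])
for a in(0,.1,.2):
    pts=np.array([[*(h+u*.092*np.cos(a)+s*v*.073),.0765+.092*np.sin(a)] for s in(-1,1)])
    print(a,cv2.projectPoints(pts,cv2.Rodrigues(M[:3,:3])[0],M[:3,3],np.array(c["camera_matrix"]),np.array(c["D"]))[0][:,0].round(1).tolist())
E
```

```text
0 [[278.6, 182.1], [328.5, 170.7]]
0.1 [[278.6, 179.2], [328.8, 167.9]]
0.2 [[278.8, 176.5], [329.3, 165.3]]
```

The observed corners match angle 0 (if anything slightly lower), so the lid is latched.

```bash
python3 -c "
from workcell import env
print(env.close_job())"
```

```text
the job is handed in; nothing more can be done
None
```

The long box's lid is pressed shut and stayed down after the arm let go. The short box's lid still stands open, and the job is handed in; `close_job` returned no verdict.

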